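# Clamp a storage jar and unscrew its tight cap

### The job

Press the hinged clamp frame of the jar stand down over the jar until it snaps shut and stays down by itself, so that the jar is braced. Then unscrew the tight red cap anticlockwise until its thread comes free, and lift it straight up, level, until its lower edge is one to three centimetres above the jar's mouth. Finish while still holding the cap still there over the mouth, with the jar left clamped and not turned; leave the other things where they stand.

Things in the scene. Friction and masses are not known exactly. Their poses are not given: they have to be found in the camera images.
- stand: fixed jar stand: dark steel plate 230 (x) x 136 (y) x 10 mm. Origin on the worktop under the centre of its round 8 mm high rubber seat, z up; its -x side (towards the robot) has the latch post, 78 mm tall, 93 to 105 mm from the origin, its +x side two hinge posts, 88 mm tall. With the clamp shut nothing on it beside the cap is higher than 88 mm
- yoke (a joint): angle of the aluminium clamp frame about its hinge: 0 = fully down, grows as it is raised (free up to 1.1 rad). A light friction (about 1.5 N at the pad) keeps it where it is left; over the last 0.08 rad its front bar must be pushed past a spring pawl (about 10 N at the pad), which then holds it at 0
- yoke_pad (a point): centre of the top face of the red press pad (16 mm by 44 mm) on the middle of the frame's front bar, 157 mm from the hinge axis; with the frame closed it lies 69 mm towards -x of the stand's origin and 87 mm above the worktop. It moves on an arc about yoke_hinge. The pad's orientation is that of the frame (z = normal of the pad)
- yoke_hinge (a point): middle of the frame's hinge axis, which runs along the stand's y: 88 mm towards +x of the stand's origin and 76 mm above the worktop
- jar: loose blue stoneware jar, square body 76 x 76 mm, 70 mm tall, with a round neck (mouth 96.5 mm above its underside); 0.4 kg. Origin at the centre of its underside, z up. It stands on the stand's plate (10 mm thick) and would turn there if not clamped; the closed frame holds two of its sides with 2 mm play
- jar_mouth (a point): centre of the jar's mouth (top of the neck), 96.5 mm above the jar's underside
- cap: red ribbed screw cap, 62 mm across, 24 mm tall, white bar on top along its x axis. Origin at the centre of its lower edge, z up. Screwed down, its top is 115 mm above the worktop. Its yaw relative to the jar's is -0.2 to 0.2 when tight (modulo pi); turned anticlockwise from above (yaw grows) it rises 1.5 mm per rad and is free from 1.3 to 2.4 rad; then it meets a stop
- cap_rim (a point): centre of the cap's lower edge (the cap's origin), 81 to 82 mm above the jar's underside when tight. Turning the cap takes about 0.5 N m at first, less towards the end. Grip it with a finger on either side, with 25 N or more, else the fingers slip; the shut clamp allows fingertips down to 22 mm under the cap's top
- tub: bystander: teal supplement tub with red lid, 67 mm across, 140 mm tall, origin under its centre
- spice: bystander: spice jar with red lid, 45 mm across, 106 mm tall, origin under its centre
- mandarin: bystander: orange mandarin, about 60 mm across, 50 mm tall, origin under its centre
- mug: bystander: purple mug, 82 mm across, 91 mm tall, origin under its centre
- mill: bystander: pepper shaker with grey top, 44 mm across, 90 mm tall, origin under its centre
- peeler: bystander: green peeler lying flat, 170 mm long, 18 mm high, origin under its centre
There are look-alikes about, which are no part of the job. What is shaped like the jar but orange or yellow is not meant.

How it is judged:
By the outcome, as a careful person would: the job done as asked, in the order asked, and still so for the second after the job is handed in, while the arm keeps its last pose, push and grip.
It also fails if it takes over 61 s, if anything falls off the work surface, if the arm or the gripper's body presses on something with over 40 N, if the wrist force passes 120 N, or if a joint passes its speed limit or range.

### The arm

A 6-joint arm with a two-finger parallel gripper is mounted at the origin on a cart in front of the work surface, level with it; the furniture and walls round the work are solid. World frame = base frame: x ahead of the robot, y to its left, z up, the work surface at z = 0. Lengths are in mm, angles in rad, forces in N, time in s.
With the tool pointing down it reaches from about 300 to 775 mm from the base axis. Payload 14.6 kg.
Tool frame: the origin (TCP) lies on the centre line of the jaws, within the pads' length; the fingertips stand 8 mm ahead of it and the grasp point (between the pads) lies 11 mm behind it; z points along the fingers, y is the line along which they close (so a half turn about z gives the same grasp; the last joint's range is limited). The gripper opens to 94 mm and grips with 3 to 60 N. Pads are 16 mm wide; open, the fingers measure 119 mm over their backs; the gripper's body (75 mm by 177 mm) begins 78 mm behind the grasp point.
Start: joints at [1.222, 0.3, 1.521, -0, 1.321, -0.067], TCP at [152.944, 528.297, 213.446] pointing down, gripper open.
Joint ranges: [-3.03, 3.03], [-0.79, 2.21], [0.23, 2.52], [-1.04, 4.18], [0, 3.07], [-2.55, 2.55]. Speed limits (rad/s): [2.22, 2.22, 2.57, 3.14, 3.14, 3.14].

### API

Orientations are given as [roll, pitch, yaw] about the fixed x, y, z axes, in that order (R = Rz(yaw) Ry(pitch) Rx(roll)).
In Python, from cell import manip gives the robot as it stands.
- The arm moves only by the tool jog_arm, never from a script. Its argument "rows" is one flat list of numbers, 7 for each row, row after row: the shift along the world's x, y, z in cm, then the turn, a rotation vector about the world's x, y, z in rad, then the closure, from 0 (fully open) to 1 (shut). In form: [dx, dy, dz, rx, ry, rz, fingers, dx, dy, dz, rx, ry, rz, fingers, ...]. A call has 1 to 20 rows; each row shifts and turns the commanded pose from where the row before left it; what a row does not reach is not made up. A row lasts 1/12 s, in which the tool goes at most 41.7 mm and 7.16 degrees, less where a joint would pass 70% of its speed; a pose out of reach is approached as far as the arm can. A call with a gripper value outside its range is refused whole. The fingers move at their own pace and stop on an object; "newtons" is the grip in N (left out, the last holds). Time passes only in rows, so rows that do not move let the fingers close. It gives the time, the measured TCP pose, the force, the opening and the grip force at its end, in the units of the state.
- manip.read_state(): the state, without advancing time (a new reading comes with each control period).
- manip.camera(name): name is "scene" or "top" or "wrist"; returns (picture, depth): 400x640x3 uint8, blue, green, red; 400x640 float32, mm along the optical axis (not along the pixel's ray), 0 where there is no reading.
- manip.camera_model(name): a dict with "K" (3x3 intrinsics, pixels), "R" (3x3) and "t" (3): a world point X has camera coordinates R X + t. Camera axes: x right, y down, z forward; pixel columns grow to the right and rows downward; lengths in mm; the calibration is good to about 2 mm. The wrist camera is an equidistant fisheye: a pixel r from the principal point sees the ray r / f radians off the axis. A picture is of the moment at which its call begins: read the wrist's pose just before it. camera_model takes no time and is no camera call; for the wrist camera it gives the pose at the moment of the call.
- manip.sign_off(): hands the job in; it is judged then, once.
The state is a dict: "clock": time; "joints": joint angles; "qd": joint speeds; "effort": joint torques, N m; "eef_pos": TCP position; "eef_rot": TCP orientation; "wrist_force": force on the tool from outside, world axes, zero at the start; "moment": the same for the moment, N m; "finger_gap": finger opening in mm; "finger_force": force on a finger pad.
Only numpy, scipy, OpenCV 4.12 (cv2) and the standard library are available. Lean on these libraries where they do the work, as an engineer would, in place of code of your own. Each camera call takes 0.05 s, during which the arm holds its last target. There are 200 camera calls.

## Working session

There is one attempt and no reset: what is moved stays moved. The work goes in short steps, Python scripts to look and compute and a tool call to move; the robot and the scene stay as the last step left them, time stands still between calls to the robot, and variables do not carry over. Pictures are saved under pics/ and viewed, at most 10 in all, crops included, and the job is handed in when it is done.

Besides the shell and the picture viewer there is one more tool, called by a JSON object that holds its "op" and its "data", one argument or row to a line. jog_arm: Moves the arm, as the interface text tells. Its arguments: {"type":"object","properties":{"rows":{"type":"array"},"newtons":{"type":"number"}},"required":["rows"]}

```bash
mkdir -p pics
cat > h.py <<'E'
import numpy as np,cv2
from cell import manip
def grab(n):
    m=manip.camera_model(n); p,d=manip.camera(n); np.savez(f'pics/{n}.npz',p=p,d=d,K=m['K'],R=m['R'],t=m['t']); return p,d,m
def back(m,u,v,z):
    K=np.array(m['K']);c=np.array([(u-K[0,2])/K[0,0]*z,(v-K[1,2])/K[1,1]*z,z]);return np.array(m['R']).T@(c-np.array(m['t']).ravel())
def cloud(m,d):
    K=np.array(m['K']);v,u=np.mgrid[:400,:640];c=np.stack([(u-K[0,2])/K[0,0]*d,(v-K[1,2])/K[1,1]*d,d],-1)
    return (c-np.array(m['t']).ravel())@np.array(m['R'])
E
python3 - <<'E'
from h import *
print(manip.read_state())
a=[]
for n in('scene','top'):
    p,d,m=grab(n); cv2.imwrite(f'pics/{n}0.png',p); print(n,m, (d>0).mean())
E
```

```text
{'clock': 0.0, 'joints': array([ 1.22242713e+00,  3.00451375e-01,  1.52160507e+00,  7.61875534e-06,
        1.32071121e+00, -6.65683861e-02]), 'qd': array([-0.00055262, -0.00069203,  0.00046807,  0.00073085, -0.00119391,
        0.0008351 ]), 'effort': array([-7.05341081e-04, -5.31821716e+01, -3.52705014e+01,  7.07658450e-02,
        2.47379526e-02, -7.44307886e-05]), 'eef_pos': array([152.84032253, 528.05946722, 212.88700122]), 'eef_rot': array([-3.14042074e+00, -8.55234169e-05,  2.85978990e+00]), 'wrist_force': array([ 0.34557868, -0.94259086, -0.4240482 ]), 'moment': array([ 0.00826809, -0.01043033, -0.02413562]), 'finger_force': 0.0, 'finger_gap': 93.95347610571055}
scene {'K': array([[503.40753706,   0.        , 319.80166855],
       [  0.        , 503.40753706, 203.34449541],
       [  0.        ,   0.        ,   1.        ]]), 'R': array([[ 0.54619215, -0.83746717,  0.01796848],
       [-0.44854636, -0.31052152, -0.83808266],
       [ 0.70744632,  0.44969448, -0.54524727]]), 't': array([-437.4127162 ,  272.36618712, 1062.22639595])} 0.9958359375
top {'K': array([[379.17468156,   0.        , 312.35336371],
       [  0.        , 379.17468156, 199.8439947 ],
       [  0.        ,   0.        ,   1.        ]]), 'R': array([[ 0.00578883, -0.99972609,  0.0226768 ],
       [-0.99429022, -0.00817074, -0.10639638],
       [ 0.10655253, -0.02193141, -0.99406518]]), 't': array([-136.1739577 ,  584.97717347, 1051.05172282])} 0.99593359375
```

View pics/scene0.png

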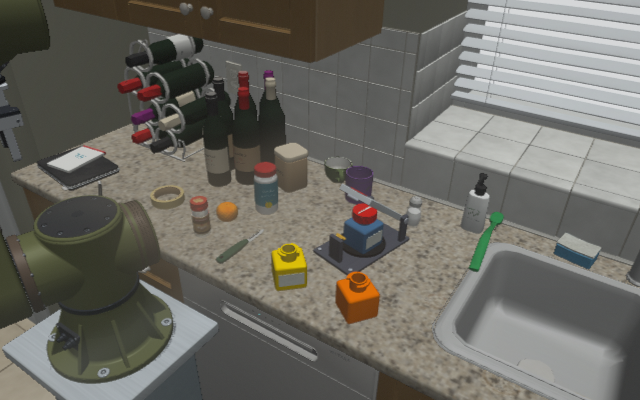

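View pics/top0.png

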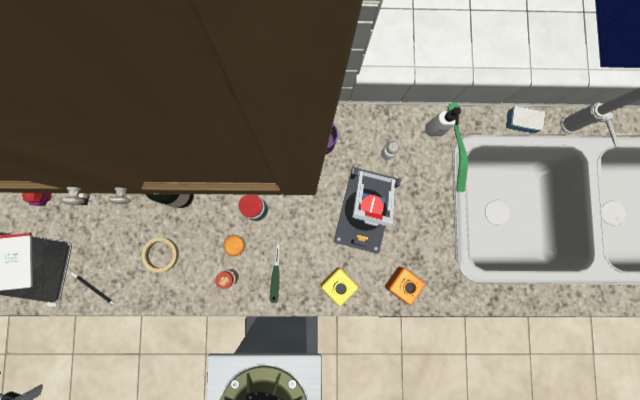

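Scene view: the blue jar with red cap (365,213) sits in the dark stand at (365,240), with the raised clamp frame running from (350,188) to (400,222). Top view: cap (372,207), stand (368,210), hinge at the far side (~(375,175)). The yellow (289,266) and orange (357,297) jars are look-alikes without caps, and the tub and spice lids are also red. Only the blue jar on the stand fits, so I'll confirm it in one crop.

Run:
```python
from h import *
s=np.load('pics/scene.npz');t=np.load('pics/top.npz')
a=cv2.resize(s['p'][170:280,300:430],(650,550),interpolation=cv2.INTER_CUBIC)[:, :]
b=cv2.resize(t['p'][155:260,320:420],(524,550),interpolation=cv2.INTER_CUBIC)
im=np.hstack([a,b]); im=cv2.resize(im,(800,int(550*800/im.shape[1])));cv2.imwrite('pics/crop1.png',im)
for n,f,box in(('scene',s,(170,280,300,430)),('top',t,(155,260,320,420))):
    X=cloud(f,f['d']); p=f['p']; hsv=cv2.cvtColor(p,cv2.COLOR_BGR2HSV); M=np.zeros((400,640),bool); M[box[0]:box[1],box[2]:box[3]]=1
    red=M&((hsv[...,0]<6)|(hsv[...,0]>174))&(hsv[...,1]>150)
    k,l,st,c=cv2.connectedComponentsWithStats(red.astype(np.uint8))
    for i in range(1,k):
        if st[i,4]>8:
            q=X[l==i]; print(n,st[i],c[i].round(1),'med',np.median(q,0).round(1),'min',q.min(0).round(1),'max',q.max(0).round(1))
    l0=(l>0)&(X[...,2]>110)&(X[...,2]<120); 
    (cx,cy),r=cv2.minEnclosingCircle(X[l0][:,:2].astype(np.float32)); print('captop',l0.sum(),np.median(X[l0],0),cx,cy,r)
    wh=M&(hsv[...,1]<60)&(hsv[...,2]>180)&(X[...,2]>105)&(X[...,2]<125); 
    k,l,st,c=cv2.connectedComponentsWithStats(wh.astype(np.uint8))
    for i in range(1,k):
        if st[i,4]>5:
            q=X[l==i];q2=q[:,:2]-q[:,:2].mean(0);w,v=np.linalg.eigh(q2.T@q2);print('white',st[i],q.mean(0).round(1),np.sqrt(w/len(q)).round(1),'yaw',np.arctan2(v[1,1],v[0,1]).round(3))
    pl=M&(X[...,2]>4)&(X[...,2]<15)
    print('plate',pl.sum(),cv2.minAreaRect(X[pl][:,:2].astype(np.float32)))
    bl=M&(abs(hsv[...,0].astype(int)-108)<12)&(hsv[...,1]>100)&(X[...,2]>72)&(X[...,2]<86); print('jar shoulder',bl.sum(),cv2.minAreaRect(X[bl][:,:2].astype(np.float32)) if bl.sum() else 0)
    hi=M&(X[...,2]>122); q=X[hi]; print('hi',hi.sum(),q.min(0),q.max(0))
    o=np.argsort(-q[:,2])[:60]; print(q[o][::12].round(0))
```

```text
scene [353 203  24  21 318] [364.8 213.3] med [ 549.1 -298.8  112.6] min [ 508.8 -320.2    0. ] max [ 742.3 -192.   168.3]
captop 224 [ 554.11013024 -293.37425847  113.38732387] 559.16455078125 -289.6641540527344 33.52239227294922
plate 1703 ((686.91162109375, -260.2228698730469), (457.5810546875, 385.6007385253906), 41.1011962890625)
jar shoulder 256 ((557.8700561523438, -290.61749267578125), (70.43183135986328, 74.59648895263672), 76.42871856689453)
hi 469 [-390.38789724 -759.42057202  122.37577003] [ 588.25048824 -229.28662043  815.30106397]
[[-390. -759.  815.]
 [-390. -759.  815.]
 [-390. -759.  815.]
 [-390. -759.  815.]
 [-390. -759.  815.]]
top [360 195  14  14  85] [366.7 200.7] med [ 575.3 -274.5  116.5] min [ 470.4 -291.   112.5] max [ 591.4 -108.3 1110.1]
top [364 195  20  24 183] [375.9 209.1] med [ 553.7 -296.2  118.3] min [ 470.4 -338.8   12.5] max [ 591.4 -108.3 1110.1]
captop 183 [ 569.54606334 -295.37147375  116.52845901] 561.7483520507812 -287.19744873046875 31.21742057800293
white [358 179   6   9  32] [ 622.3 -256.6  117. ] [3.7 6.8] yaw 3.002
white [389 187   6   9  35] [ 602.4 -341.4  115.8] [3.6 7.3] yaw 2.662
white [370 198   5  14  22] [ 565.8 -287.8  117.5] [ 1.2 11.5] yaw 2.894
plate 2348 ((571.86767578125, -303.19171142578125), (307.70703125, 296.1006164550781), 0.2083756923675537)
jar shoulder 28 ((590.5148315429688, -299.9656982421875), (61.76858901977539, 11.451151847839355), 74.6056900024414)
hi 797 [ 470.43315653 -342.78702469  122.02662538] [ 616.79935266 -108.30591614 1110.14135949]
[[ 470. -108. 1110.]
 [ 470. -108. 1110.]
 [ 470. -108. 1110.]
 [ 548. -123.  769.]
 [ 551. -128.  760.]]
```

View pics/crop1.png

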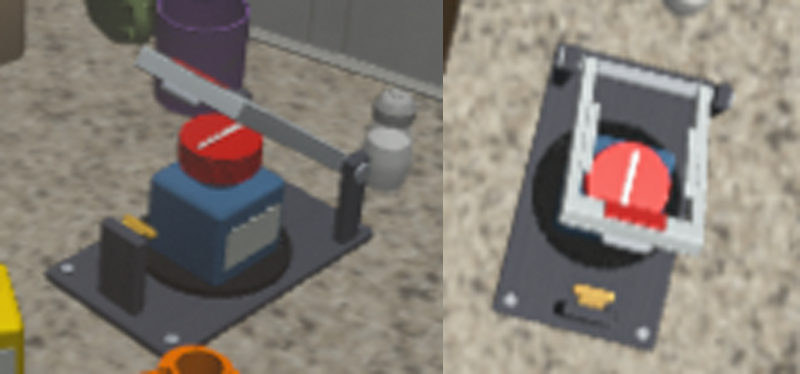

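The crop confirms it: blue jar, red cap with white bar, frame half raised with its red pad on the front bar (crop right, (635,215)), latch post at (590,300). Next I measure exactly.

Run:
```python
from h import *
s=np.load('pics/scene.npz');t=np.load('pics/top.npz')
for n,f,box in(('scene',s,(170,280,300,430)),('top',t,(155,260,320,420))):
    X=cloud(f,f['d']); p=f['p']; hsv=cv2.cvtColor(p,cv2.COLOR_BGR2HSV).astype(int); M=np.zeros((400,640),bool); M[box[0]:box[1],box[2]:box[3]]=1
    near=M&(np.hypot(X[...,0]-560,X[...,1]+290)<140)
    pl=near&(X[...,2]>4)&(X[...,2]<17)&(hsv[...,2]<95)
    l,L,st,c=cv2.connectedComponentsWithStats(pl.astype(np.uint8)); i=1+np.argmax(st[1:,4])
    r=cv2.minAreaRect(X[L==i][:,:2].astype(np.float32)); print(n,'plate',r,'z',np.median(X[L==i][:,2]))
    red=near&((hsv[...,0]<6)|(hsv[...,0]>174))&(hsv[...,1]>150)
    fr=near&(hsv[...,1]<60)&(hsv[...,2]>110)&(X[...,2]>70)
    q=X[fr]; q=q[q[:,2]<220]
    # in stand frame
    for yaw in(-.25,):
        ex=np.array([np.cos(yaw),np.sin(yaw)]);ey=np.array([-ex[1],ex[0]])
        for nm,mask in(('red',red),('frame',fr)):
            q=X[mask]; q=q[(q[:,2]<230)]; a=(q[:,:2]-[560,-290])@ex;b=(q[:,:2]-[560,-290])@ey
            o=np.argsort(a); Q=np.c_[a,b,q[:,2]][o][::max(1,len(a)//22)].round(0).astype(int); print(nm,len(a),Q.tolist())
    wh=near&(hsv[...,1]<110)&(hsv[...,2]>150)&(X[...,2]>105)&(X[...,2]<122)&(np.hypot(X[...,0]-560,X[...,1]+290)<28)
    q=X[wh]; q2=q[:,:2]-q[:,:2].mean(0);w,v=np.linalg.eigh(q2.T@q2);print('white',wh.sum(),q.mean(0),np.sqrt(w/len(q)),np.arctan2(v[1,1],v[0,1]))
```

```text
scene plate ((558.152099609375, -291.35791015625), (136.24911499023438, 234.62908935546875), 73.80230712890625) z 8.090268246932236
red 318 [[-43, -39, 168], [-30, -1, 111], [-28, -8, 93], [-26, -19, 101], [-24, -17, 102], [-21, -3, 112], [-20, -19, 110], [-18, -4, 114], [-15, 23, 114], [-14, -25, 96], [-12, -1, 113], [-10, -13, 115], [-7, 10, 114], [-5, -9, 113], [-3, 28, 115], [-1, -11, 113], [1, -13, 113], [3, -28, 113], [6, -19, 113], [8, -3, 114], [11, 17, 115], [15, -24, 113], [19, 27, 112]]
frame 306 [[-53, -2, 174], [-49, 5, 172], [-46, -38, 175], [-45, -41, 173], [-45, -36, 176], [-44, 45, 177], [-43, -16, 171], [-42, 22, 179], [-42, -14, 176], [-42, -10, 179], [-41, 0, 180], [-40, -39, 181], [-40, -38, 178], [-39, -11, 182], [-39, 16, 180], [-38, 36, 176], [-38, -7, 181], [-37, -12, 184], [-35, -43, 181], [-25, -47, 173], [5, -45, 130], [34, -45, 127], [58, -47, 108], [86, -67, 81]]
white 22 [ 561.92550523 -287.66638914  113.44493393] [ 2.20962655 12.79557932] 2.9416162650589057
top plate ((541.1102905273438, -260.2587890625), (126.51538848876953, 79.39302062988281), 37.987
[... 155 characters left out ...]
], [-8, 30, 114], [-5, -5, 114], [-1, 34, 114], [1, -16, 119], [3, 28, 118], [5, 20, 117], [7, 23, 118], [8, 16, 120], [10, -21, 113], [13, -19, 117], [14, 14, 120], [16, 17, 118], [18, 21, 120], [22, -12, 116], [25, -5, 119], [30, -1, 117]]
frame 906 [[-50, 11, 175], [-44, -3, 174], [-42, -12, 177], [-39, 7, 181], [-37, 11, 78], [-35, 1, 185], [-31, 53, 184], [-26, -44, 179], [-17, 52, 173], [-7, 48, 164], [1, 3, 117], [10, 2, 117], [18, 41, 144], [26, 45, 139], [35, 43, 131], [46, 39, 123], [58, -42, 113], [74, -42, 99], [84, -36, 76], [87, 30, 78], [89, -25, 81], [92, -48, 80], [98, -51, 86]]
white 36 [ 566.45135885 -287.49603336  117.34745159] [ 1.94006972 11.13730404] 2.8980703784955595
```

{"op": "jog_arm", "data": {
  "rows": [1.5,-3.2,0.2,0,0,-0.124,1,1.5,-3.2,0.2,0,0,-0.124,1,1.5,-3.2,0.2,0,0,-0.124,1,1.5,-3.2,0.2,0,0,-0.124,1,1.5,-3.2,0.2,0,0,-0.124,1,1.5,-3.2,0.2,0,0,-0.124,1,1.5,-3.2,0.2,0,0,-0.124,1,1.5,-3.2,0.2,0,0,-0.124,1,1.5,-3.2,0.2,0,0,-0.124,1,1.5,-3.2,0.2,0,0,-0.124,1,1.5,-3.2,0.2,0,0,-0.124,1,1.5,-3.2,0.2,0,0,-0.124,1,1.5,-3.2,0.2,0,0,-0.124,1,1.5,-3.2,0.2,0,0,-0.124,1,1.5,-3.2,0.2,0,0,-0.124,1,1.5,-3.2,0.2,0,0,-0.124,1,1.5,-3.2,0.2,0,0,-0.124,1,1.5,-3.2,0.2,0,0,-0.124,1,1.5,-3.2,0.2,0,0,-0.124,1,1.5,-3.2,0.2,0,0,-0.124,1],
  "newtons": 30
}}

```text
clock: 1.77
eef_pos: [453.2, -113.6, 253.3]
eef_rot: [-3.141, 0.0, 0.373]
wrist_force: [0.9, 1.0, 0.3]
finger_gap: 0.8
finger_force: 0.0
```

{"op": "jog_arm", "data": {
  "rows": [1.35,-2.8,0,0,0,-0.11,1,1.35,-2.8,0,0,0,-0.11,1,1.35,-2.8,0,0,0,-0.11,1,1.35,-2.8,0,0,0,-0.11,1,1.35,-2.8,0,0,0,-0.11,1,1.35,-2.8,0,0,0,-0.106,1,0,0,0,0,0,0,1]
}}

```text
clock: 2.35
eef_pos: [534.5, -283.5, 251.6]
eef_rot: [-3.142, 0.002, -0.286]
wrist_force: [-1.0, 0.5, -1.6]
finger_gap: 0.2
finger_force: 0.0
```

Run:
```python
from h import *
st=manip.read_state(); print(st['clock'],st['eef_pos'],st['eef_rot'],st['joints'],st['wrist_force'])
p,d,m=grab('wrist'); print(m,(d>0).mean()); cv2.imwrite('pics/wrist1.png',p)
```

```text
2.35 [ 534.51945325 -283.466871    251.63375374] [-3.14157432e+00  1.97553400e-03 -2.85645952e-01] [-5.47923629e-01  4.01440775e-01  1.29671336e+00 -4.98424640e-04
  1.44535126e+00  1.30858150e+00] [-0.99514865  0.52911846 -1.60952229]
{'K': array([[309.70691629,   0.        , 326.95796229],
       [  0.        , 309.70691629, 200.25883487],
       [  0.        ,   0.        ,   1.        ]]), 'R': array([[-2.81728832e-01, -9.59494063e-01, -9.07638523e-05],
       [-9.23734745e-01,  2.71203513e-01,  2.70486182e-01],
       [-2.59505271e-01,  7.62875980e-02, -9.62723853e-01]]), 't': array([-121.60532137,  531.79076972,  589.0604992 ])} 0.99295703125
```

View pics/wrist1.png

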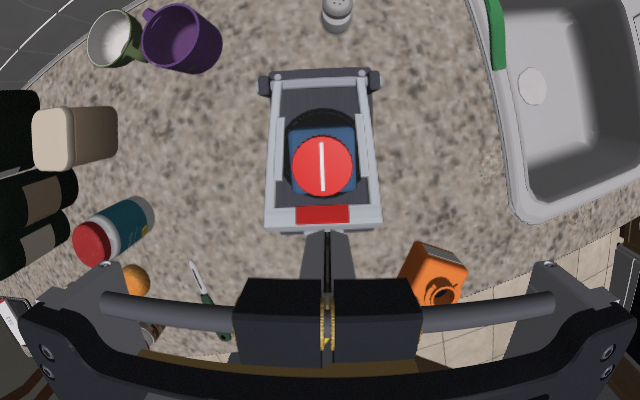

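The wrist view shows the cap at (323,166) with its bar nearly along the stand, the red pad at (322,214), and closed fingertips around (327,238).

```bash
cat >> h.py <<'E'
def fcloud(m,d):
    K=np.array(m['K']);v,u=np.mgrid[:400,:640];x=(u-K[0,2])/K[0,0];y=(v-K[1,2])/K[1,1];r=np.hypot(x,y)+1e-9
    k=np.tan(r)/r; c=np.stack([x*k*d,y*k*d,d],-1); return (c-np.array(m['t']).ravel())@np.array(m['R'])
def wmeas(f,O=(560,-290),yaw=-.283):
    X=fcloud(f,f['d']);hsv=cv2.cvtColor(f['p'],cv2.COLOR_BGR2HSV).astype(int)
    red=((hsv[...,0]<6)|(hsv[...,0]>174))&(hsv[...,1]>150)&(np.hypot(X[...,0]-O[0],X[...,1]-O[1])<130)
    n,L,st,c=cv2.connectedComponentsWithStats(red.astype(np.uint8))
    for i in range(1,n):
        if st[i,4]>60:
            q=X[L==i]; top=q[q[:,2]>np.median(q[:,2])-6]; (cx,cy),r=cv2.minEnclosingCircle(top[:,:2].astype(np.float32))
            R=cv2.minAreaRect(top[:,:2].astype(np.float32)); print(c[i].round(),st[i,4],'mean',top.mean(0).round(1),'circ',round(cx,1),round(cy,1),round(r,1),'rect',np.round(R[0],1),np.round(R[1],1),round(R[2],1))
    wh=(hsv[...,1]<110)&(hsv[...,2]>150)&(X[...,2]>105)&(np.hypot(X[...,0]-O[0],X[...,1]-O[1])<26)
    q=X[wh]
    if len(q)>5: q2=q[:,:2]-q[:,:2].mean(0);w,v=np.linalg.eigh(q2.T@q2);print('white',wh.sum(),q.mean(0).round(1),np.sqrt(w/len(q)).round(1),np.arctan(v[1,1]/v[0,1]).round(3))
    return X,hsv
E
python3 - <<'E'
from h import *
f=np.load('pics/wrist.npz'); X,hsv=wmeas(f)
near=(np.hypot(X[...,0]-560,X[...,1]+290)<145)&(X[...,2]>5)&(X[...,2]<16)&(hsv[...,2]<110)
print('plate z',near.sum(),np.median(X[near][:,2]))
b=(abs(hsv[...,0]-106)<12)&(hsv[...,1]>110)&(X[...,2]>74)&(X[...,2]<86)&(np.hypot(X[...,0]-560,X[...,1]+290)<60)
print('jar',b.sum(),cv2.minAreaRect(X[b][:,:2].astype(np.float32)))
E
```

```text
[322. 166.] 2640 mean [ 563.3 -286.8  117.9] circ 571.2 -290.7 41.5 rect [ 565.3 -290.9] [61.  71.4] 30.9
[322. 214.] 937 mean [ 535.4 -279.8  184. ] circ 568.4 -287.8 45.2 rect [ 570.2 -287.6] [42.7 85.6] 76.7
white 247 [ 562.6 -287.5  150. ] [ 4.7 13.2] -0.236
plate z 5007 10.59719507290136
jar 1173 ((563.0645141601562, -286.5675048828125), (75.11213684082031, 75.180419921875), 76.93482971191406)
```

{"op": "jog_arm", "data": {
  "rows": [0.03,0.12,-1.8,0,0,0.02,1,0.03,0.12,-1.8,0,0,0.02,1,0.03,0.12,-1.8,0,0,0,1,-0.5,0.13,-0.65,0,0,0,1,-0.5,0.13,-0.65,0,0,0,1,-0.5,0.13,-0.65,0,0,0,1,-0.38,0.09,-0.7,0,0,0,1,-0.38,0.09,-0.7,0,0,0,1,-0.38,0.09,-0.7,0,0,0,1,-0.28,0.07,-0.8,0,0,0,1,-0.28,0.07,-0.8,0,0,0,1,-0.28,0.07,-0.8,0,0,0,1,-0.17,0.04,-0.8,0,0,0,1,-0.17,0.04,-0.8,0,0,0,1,-0.17,0.04,-0.8,0,0,0,1,0,0,0,0,0,0,1]
}}

```text
clock: 3.73
eef_pos: [494.2, -265.8, 109.1]
eef_rot: [-3.141, 0.002, -0.236]
wrist_force: [-0.7, 1.1, -0.9]
finger_gap: 0.7
finger_force: 0.0
```

Run:
```python
from h import *
st=manip.read_state(); print(st['eef_pos'],st['eef_rot'],st['wrist_force'])
p,d,m=grab('wrist'); wmeas(dict(p=p,d=d,**m),O=(562,-288)); cv2.imwrite('pics/wrist2.png',p)
```

```text
[ 494.20825199 -265.81601383  109.05148248] [-3.14081005e+00  2.19389948e-03 -2.36275604e-01] [-0.67396211  1.07495892 -0.94284104]
[334. 129.] 9404 mean [ 562.9 -286.5  117.2] circ 562.6 -286.6 31.6 rect [ 562.2 -286.2] [62.2 61.4] 3.8
[337. 233.] 871 mean [ 499.  -273.5  100.2] circ 527.4 -278.7 43.5 rect [ 529.4 -279.7] [43.4 81.6] 73.3
white 910 [ 564.1 -286.4  143.8] [ 1.8 13.3] -0.234
```

View pics/wrist2.png

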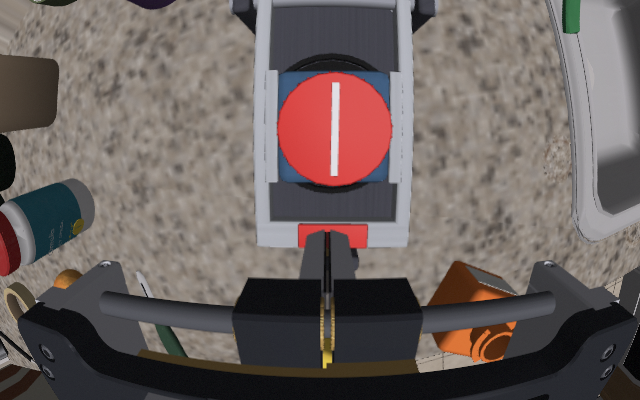

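The wrist view shows the frame nearly down with the pad at (333,235) under the fingertips. Now I press it shut.

{"op": "jog_arm", "data": {
  "rows": [0,-0.2,-0.4,0,0,0,1,0,-0.2,-0.4,0,0,0,1,0,-0.1,-0.4,0,0,0,1,0,0,-0.3,0,0,0,1,0,0,-0.2,0,0,0,1,0,0,0,0,0,0,1]
}}

```text
clock: 4.28
eef_pos: [495.1, -271.5, 94.6]
eef_rot: [3.141, -0.001, -0.236]
wrist_force: [-3.9, 1.2, 5.6]
finger_gap: 0.3
finger_force: 3.2
```

{"op": "jog_arm", "data": {
  "rows": [0,0,-0.2,0,0,0,1,0,0,-0.2,0,0,0,1,0,0,0,0,0,0,1]
}}

```text
clock: 4.53
eef_pos: [495.4, -271.6, 93.7]
eef_rot: [3.14, -0.002, -0.236]
wrist_force: [-16.2, 9.6, 41.3]
finger_gap: 0.4
finger_force: 20.1
```

{"op": "jog_arm", "data": {
  "rows": [0,0,2.5,0,0,0,1,0,0,2.5,0,0,0,1,0,0,2.5,0,0,0,0,0,0,0,0,0,0,0]
}}

```text
clock: 4.87
eef_pos: [496.5, -272.3, 169.9]
eef_rot: [3.139, -0.007, -0.236]
wrist_force: [0.6, 0.9, 0.8]
finger_gap: 10.5
finger_force: 0.0
```

Run:
```python
from h import *
st=manip.read_state(); print(st['eef_pos'],st['eef_rot'],st['wrist_force'])
p,d,m=grab('wrist'); wmeas(dict(p=p,d=d,**m),O=(562,-288)); 
p2,d2,m2=grab('scene')
im=np.hstack([cv2.resize(p,(480,300)),cv2.resize(p2[170:280,300:430],(320,300),interpolation=cv2.INTER_CUBIC)]);cv2.imwrite('pics/c3.png',im)
```

```text
[ 496.5185094  -272.27204789  169.8625409 ] [ 3.1391116  -0.0069595  -0.23618816] [0.60055868 0.90663981 0.78314644]
[324. 131.] 4967 mean [ 562.7 -286.7  117.2] circ 562.4 -286.4 31.4 rect [ 562.7 -286.6] [61.2 61. ] 32.9
[324. 210.] 843 mean [ 496.6 -269.8   88.3] circ 528.2 -277.6 45.0 rect [ 530.3 -277.6] [42.3 85.8] 76.9
white 637 [ 565.1 -287.6  186.3] [ 1.2 13. ] -0.267
```

View pics/c3.png

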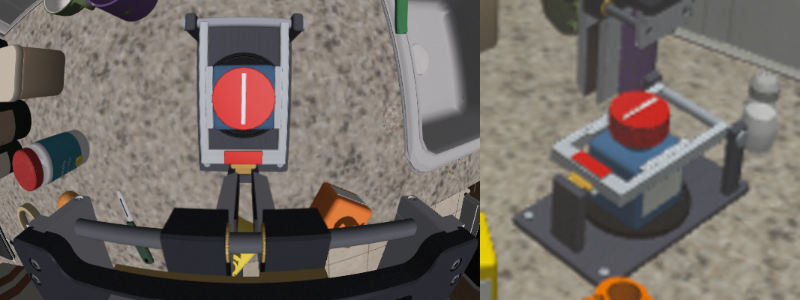

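Clamp shut: pad at 88 mm and holding by itself (wrist half (243,157)). Now over the cap with the fingers open.

{"op": "jog_arm", "data": {
  "rows": [3.3,-0.7,0,0,0,0,0,3.3,-0.7,0,0,0,0,0,0,0,0,0,0,0,0,0,0,0,0,0,0,0,0,0,0,0,0,0,0,0,0,0,0,0,0,0],
  "newtons": 40
}}

```text
clock: 5.47
eef_pos: [560.1, -285.1, 164.5]
eef_rot: [-3.141, 0.001, -0.236]
wrist_force: [0.3, 1.1, 0.4]
finger_gap: 58.6
finger_force: 0.0
```

{"op": "jog_arm", "data": {
  "rows": [0.25,-0.14,0,0,0,0,0,0,0,0,0,0,0,0,0,0,0,0,0,0,0,0,0,0,0,0,0,0,0,0,0,0,0,0,0,0,0,0,0,0,0,0,0,0,-1.5,0,0,0,0,0,0,-1.5,0,0,0,0,0,0,-1.2,0,0,0,0,0,0,-1,0,0,0,0,0,0,-0.6,0,0,0,0,0,0,-0.4,0,0,0,0,0,0,0,0,0,0,0]
}}

```text
clock: 6.55
eef_pos: [563.3, -286.5, 102.3]
eef_rot: [-3.141, 0.001, -0.236]
wrist_force: [-0.3, 0.7, 0.7]
finger_gap: 93.6
finger_force: 0.0
```

Close on the cap.

{"op": "jog_arm", "data": {
  "rows": [0,0,0,0,0,0,1,0,0,0,0,0,0,1,0,0,0,0,0,0,1,0,0,0,0,0,0,1,0,0,0,0,0,0,1,0,0,0,0,0,0,1,0,0,0,0,0,0,1,0,0,0,0,0,0,1],
  "newtons": 40
}}

```text
clock: 7.22
eef_pos: [563.5, -286.6, 103.2]
eef_rot: [3.142, -0.0, -0.236]
wrist_force: [0.5, 0.3, 2.0]
finger_gap: 61.2
finger_force: 40.0
```

{"op": "jog_arm", "data": {
  "rows": [0,0,0.007,0,0,0.05,1,0,0,0.007,0,0,0.05,1,0,0,0.007,0,0,0.05,1,0,0,0.007,0,0,0.05,1,0,0,0.007,0,0,0.05,1,0,0,0.007,0,0,0.05,1,0,0,0.007,0,0,0.05,1,0,0,0.007,0,0,0.05,1,0,0,0.007,0,0,0.05,1,0,0,0.007,0,0,0.05,1]
}}

```text
clock: 8.05
eef_pos: [563.6, -286.6, 103.8]
eef_rot: [-3.142, -0.0, 0.266]
wrist_force: [-0.4, 1.2, 2.7]
finger_gap: 61.3
finger_force: 40.0
```

Run:
```python
from h import *
st=manip.read_state(); print(st['eef_pos'],st['eef_rot'],st['wrist_force'],st['moment'])
p,d,m=grab('wrist'); p2,d2,m2=grab('scene'); 
cv2.imwrite('pics/c4.png',np.hstack([cv2.resize(p,(480,300)),cv2.resize(p2[170:280,300:430],(320,300),interpolation=cv2.INTER_CUBIC)]))
```

```text
[ 563.5542843  -286.58742209  103.79846684] [-3.14156105e+00 -4.28570754e-04  2.65580497e-01] [-0.35426572  1.18041187  2.73030364] [ 0.04678213  0.07032674 -0.52335513]
```

View pics/c4.png

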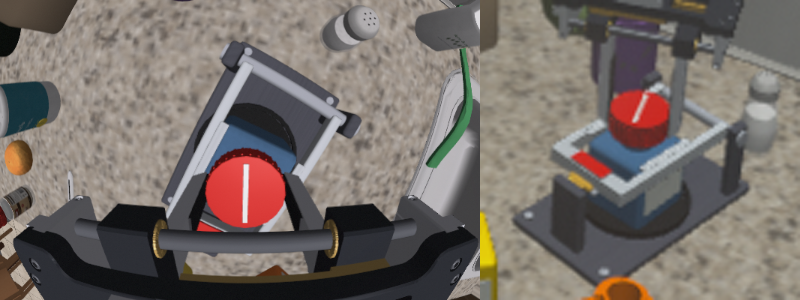

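The cap's bar turned with the gripper (wrist half (245,193)), while the jar and frame stayed put. I continue turning.

{"op": "jog_arm", "data": {
  "rows": [0,0,0.009,0,0,0.06,1,0,0,0.009,0,0,0.06,1,0,0,0.009,0,0,0.06,1,0,0,0.009,0,0,0.06,1,0,0,0.009,0,0,0.06,1,0,0,0.009,0,0,0.06,1,0,0,0.009,0,0,0.06,1,0,0,0.009,0,0,0.06,1,0,0,0.009,0,0,0.06,1,0,0,0.009,0,0,0.06,1,0,0,0.009,0,0,0.06,1,0,0,0.009,0,0,0.06,1,0,0,0.009,0,0,0.06,1,0,0,0.009,0,0,0.06,1,0,0,0.009,0,0,0.06,1,0,0,0.009,0,0,0.06,1,0,0,0.009,0,0,0.06,1,0,0,0.009,0,0,0.06,1,0,0,0.009,0,0,0.06,1,0,0,0.009,0,0,0.06,1]
}}

```text
clock: 9.82
eef_pos: [563.3, -286.5, 105.3]
eef_rot: [-3.141, -0.0, 1.465]
wrist_force: [-0.2, 0.7, -0.5]
finger_gap: 61.7
finger_force: 40.0
```

Run:
```python
from h import *
st=manip.read_state(); print(st['eef_pos'],st['eef_rot'],st['wrist_force'],st['moment'],st['joints'])
```

```text
[ 563.34190892 -286.52067639  105.31552145] [-3.14122448e+00 -1.45744552e-04  1.46484973e+00] [-0.23602652  0.67301573 -0.45577255] [ 0.03430627  0.10282056 -0.01723521] [-5.28445486e-01  5.80636879e-01  1.38007342e+00 -1.94996502e-05
  1.18127792e+00 -4.22491506e-01]
```

Turned 1.70 rad and the moment dropped to about 0, so the thread is free. Rim is at ~94 mm and the mouth at 106.5 mm, so I lift 32.5 mm.

{"op": "jog_arm", "data": {
  "rows": [0,0,0.1,0,0,0,1,0,0,0.2,0,0,0,1,0,0,0.3,0,0,0,1,0,0,0.4,0,0,0,1,0,0,0.5,0,0,0,1,0,0,0.5,0,0,0,1,0,0,0.5,0,0,0,1,0,0,0.4,0,0,0,1,0,0,0.25,0,0,0,1,0,0,0.1,0,0,0,1,0,0,0,0,0,0,1,0,0,0,0,0,0,1]
}}

```text
clock: 10.82
eef_pos: [563.4, -286.6, 137.8]
eef_rot: [-3.141, -0.0, 1.464]
wrist_force: [0.7, 0.1, 0.2]
finger_gap: 61.3
finger_force: 40.0
```

Run:
```python
from h import *
st=manip.read_state(); print(st['eef_pos'],st['eef_rot'],st['wrist_force'],st['moment'])
p,d,m=grab('wrist'); wmeas(dict(p=p,d=d,**m),O=(562,-288)); p2,d2,m2=grab('scene')
X=cloud(m2,d2);hsv=cv2.cvtColor(p2,cv2.COLOR_BGR2HSV).astype(int)
red=((hsv[...,0]<6)|(hsv[...,0]>174))&(hsv[...,1]>150)&(np.hypot(X[...,0]-562,X[...,1]+288)<38)
z=X[red][:,2];print('cap z',len(z),np.percentile(z,[1,5,50,95,99]).round(1))
b=(abs(hsv[...,0]-106)<12)&(hsv[...,1]>110)&(np.hypot(X[...,0]-562,X[...,1]+288)<60)&(X[...,2]>60)
print('blue',b.sum(),np.percentile(X[b][:,2],[50,90,97,99.5]).round(1))
t=b&(X[...,2]<84)&(X[...,2]>72);print(cv2.minAreaRect(X[t][:,:2].astype(np.float32)))
cv2.imwrite('pics/c5.png',np.hstack([cv2.resize(p,(480,300)),cv2.resize(p2[170:280,300:430],(320,300),interpolation=cv2.INTER_CUBIC)]))
```

```text
[ 563.37426006 -286.58304118  137.78211662] [-3.14136007e+00 -9.45755331e-05  1.46372677e+00] [0.69674552 0.13382337 0.1843806 ] [-0.08167016  0.09644191  0.00689199]
[238. 207.] 1008 mean [ 497.  -268.6   88.6] circ 528.6 -249.1 58.8 rect [ 520.8 -242.1] [117.   32.6] 48.2
[327. 250.] 8193 mean [ 563.7 -284.5  151.3] circ 565.4 -263.9 54.9 rect [ 573.1 -269.3] [102.5  61.8] 60.0
white 602 [ 563.5 -286.   151.6] [ 1.2 14.3] 1.441
cap z 213 [130.8 132.8 147.5 149.9 150.9]
blue 200 [ 77.5  97.9 102.3 106.6]
((558.3111572265625, -286.8880615234375), (60.76163101196289, 73.52062225341797), 77.77888488769531)
```

View pics/c5.png

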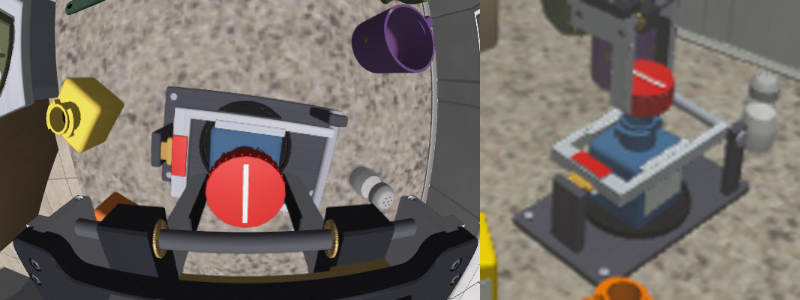

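The cap is held level over the exposed neck (scene half: cap (650,85), neck (640,125)). Its top is at ~150 mm, so the rim is about 20 mm above the mouth. The frame is still shut and the jar has not turned.

```bash
python3 -c "
from cell import manip
print(manip.sign_off())"
```

```text
the job is handed in; nothing more can be done
None
```

The job is handed in: the clamp is snapped shut and holding the jar unturned, and the cap is unscrewed and held still and level about 2 cm above the mouth, at about 11 s on the robot's clock.

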